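# Slide the cover plate out of its stand and cover the reagent tray

### The job

Press lightly on the steel cover plate that lies sunk in its stand (never harder than about 1.5 kg) and slide it flat over the stand's open front until 30 mm or more hangs over. Grip the overhanging part across its width, lift the plate off and lay it gently flat on the open tray so that it covers the whole opening, then let go. Leave the tray where it stands, give or take a couple of centimetres, and disturb nothing else.

Things in the scene. Friction and masses are not known exactly. Their poses are not given: they have to be found in the camera images.
- plate: flat plain steel plate, 138 mm long (its x), 68 mm wide (y), 5 mm thick, 0.25 to 0.35 kg; origin at the centre of its underside, z up. At the start it lies in the stand's channel along the stand's x, top level with the rails, 5 mm play to each side, 2 to 4 mm behind. Friction under it is nearly that under a finger, so a press below about 8 N slips over it; 10 to 14 N drags it along
- stand: grey stand fixed to the worktop, 150 (x) by 112 (y) by 60 mm high; origin at the centre of its underside. Channel floor at z = 55 mm, 78 mm wide, between rails 17 mm wide with tops at z = 60 mm; rear stop of that height; this deck sits on rubber buffers and sinks 1 mm per 25 N; the front (-x) end is open and drops to the worktop; it faces the robot within 0.35 rad
- stand_front (a point): middle of the front edge of the stand's channel floor, at x = -75, z = 55 mm in the stand's frame; the plate is slid out over it in the stand's -x direction and tips off at 69 mm of overhang
- tray: open-topped cyan plastic tray, loose, outside 60 mm (its x) by 85 mm (its y), 34 mm high, walls 2 mm, 0.25 kg; origin at the centre of its underside. Its long axis (y) points away from the robot within 0.35 rad; it stands left or right of the stand
- tape: small white roll of tape, 48 mm across, 19 mm high, bystander
- petri: petri dish, 89 mm across, 15 mm high, bystander
- timer: bench timer, 68x68x21 mm, bystander
- small_bottle: small white bottle, 24 mm across, 50 mm high, bystander
- bottle: bottle with grey-white cap, 50 mm across, 103 mm high, bystander
- funnel: flat grey funnel lying mouth down, 107 mm across, 28 mm high, bystander
- tray_corner0 (a point): inner corner of the tray's opening at rim height, at x = -28, y = -40, z = 34 mm in the tray's frame
- tray_corner1 (a point): inner corner of the tray's opening at rim height, at x = -28, y = 40, z = 34 mm in the tray's frame
- tray_corner2 (a point): inner corner of the tray's opening at rim height, at x = 28, y = -40, z = 34 mm in the tray's frame
- tray_corner3 (a point): inner corner of the tray's opening at rim height, at x = 28, y = 40, z = 34 mm in the tray's frame
Mind the look-alikes: they are no part of the job. Of the things like the plate, leave any that is pink; of the rest the larger one is meant.

How it is judged:
On the way, in this order (a step that is already met when the one before it is completed fails the run):
1. the plate is slid out over the stand's front by at least 25 mm while it lies flat on the stand (x of plate in the frame of stand between -0.075 and -0.031 m and z of plate in the frame of stand between 0.048 and 0.058 m and angle between plate's own z axis and vertical below 0.05 rad), for 0.2 s.
2. the plate is held by the gripper, lifted clear of the stand (height (world z) of plate above 0.068 m and contact force between the fingers and plate above 1 N and contact force between plate and stand below 0.01 N), for 0.2 s.
At the end, for the whole second after the job is handed in: the plate lies flat (within 0.05 rad) at rest on the tray's rim, all four inner corners of the opening beneath it (to 1 mm); the tray upright and within 40 mm of where it stood (x of tray_corner0 in the frame of plate between -0.07 and 0.07 m and y of tray_corner0 in the frame of plate between -0.035 and 0.035 m and z of tray_corner0 in the frame of plate between -0.004 and 0.004 m and x of tray_corner1 in the frame of plate between -0.07 and 0.07 m and y of tray_corner1 in the frame of plate between -0.035 and 0.035 m and z of tray_corner1 in the frame of plate between -0.004 and 0.004 m and x of tray_corner2 in the frame of plate between -0.07 and 0.07 m and y of tray_corner2 in the frame of plate between -0.035 and 0.035 m and z of tray_corner2 in the frame of plate between -0.004 and 0.004 m and x of tray_corner3 in the frame of plate between -0.07 and 0.07 m and y of tray_corner3 in the frame of plate between -0.035 and 0.035 m and z of tray_corner3 in the frame of plate between -0.004 and 0.004 m and angle between each of plate, tray's own z axis and vertical below 0.05 rad and distance of tray from where it was at the start of the episode below 0.04 m and linear speed of each of plate, tray below 0.01 m/s and contact force between plate and tray above 0.3 N); the robot touches nothing.
It fails at once if the plate is pressed on the stand with more than 20 N (contact force between plate and stand above 20 N).
It fails at once if the plate is slammed or dropped on the tray with more than 40 N (contact force between plate and tray above 40 N).
It fails at once if the tray is pushed more than 40 mm away (distance of tray from where it was at the start of the episode above 0.04 m).
It fails at once if a bystander is moved more than 30 mm (distance of any of tape, petri, timer, small_bottle, bottle, funnel from where it was at the start of the episode above 0.03 m).
It also fails if it takes over 64 s, if anything falls off the work surface, if the arm or the gripper's body presses on something with over 40 N, if the wrist force passes 120 N, or if a joint passes its speed limit or range.

### The arm

A 6-joint arm with a two-finger parallel gripper is mounted at the origin on a cart in front of the work surface, level with it; the furniture and walls round the work are solid. World frame = base frame: x ahead of the robot, y to its left, z up, the work surface at z = 0. Lengths are in m, angles in rad, forces in N, time in s.
With the tool pointing down it reaches from about 0.35 to 0.725 m from the base axis. Payload 4.3 kg.
Tool frame: the origin (TCP) lies midway between the tips of the shut fingers; the grasp point (between the pads) lies grasp_offset behind it (grasp_offset is the distance from the TCP to the grasp point, in m); z points along the fingers, y is the line along which they close (so a half turn about z gives the same grasp; the last joint's range is limited). The gripper opens to 85 mm and grips with 20 to 120 N. Pads are 22 mm wide; open, the fingers measure 114 mm over their backs; the gripper's body (76 mm by 85 mm) begins 54 mm behind the grasp point. The pads swing forward as they close: fully open they stand 13 mm farther back than shut.
Start: joints at [-1.237, 0.377, 0.081, 1.274, 0, 1.46], TCP at [0.247, -0.519, 0.231] pointing down, gripper open.
Joint ranges: [-2.72, 2.72], [-0.84, 1.66], [-1.02, 1.22], [-1.77, 2.12], [-1.37, 1.28], [-3.14, 3.14]. Speed limits (rad/s): [2.57, 2.57, 3.14, 3.14, 3.14, 3.14].

### API

Orientations are given as a 3x3 rotation matrix whose columns are the frame's x, y, z axes.
In Python, from cell import * gives the robot as it stands.
- The arm moves only by the shell command python3 -m crank 'ROWS' [OPENING]. ROWS is JSON, a list of rows, each a list of 6 numbers: the shift along the tool's x, y, z in cm, then the turn, a rotation vector about the tool's x, y, z in rad. A call has 1 to 10 rows; each row is the pose to reach, as a shift and turn from the pose commanded when the call began, along the tool's axes at that moment; what a row does not reach only later rows make up. A row lasts 1/8 s, in which the tool goes at most 62.5 mm and 10.7 degrees, less where a joint would pass 70% of its speed; a pose out of reach is approached as far as the arm can. A call with a gripper value outside its range is refused whole. OPENING is the gripper's target within -1 to 1 (fully open at 1, half-way at 0, shut at -1), set as the call begins (- or left out, the last holds). The fingers move at their own pace and stop on an object; the grip force is fixed at half the most. Time passes only in rows, so rows that repeat a pose let the fingers close. It gives the time, the measured TCP pose, the force, the opening and the grip force at its end, in the units of the state.
- read_state(): the state, without advancing time (a new reading comes with each control period).
- camera(name): name is "scene" or "top"; returns a dict with "pixels" (400x640x3 uint8, blue, green, red), "vfov" (degrees; the focal length in pixels is half the picture's height over the tangent of half this angle, whatever the lens; pixels are square), "cx", "cy" (the principal point, pixels), "position" and "orientation" of the camera in the world. Camera axes: x right, y up, looking along -z (the intrinsics and any distortion apply to the point x, -y, -z); pixel columns grow to the right and rows downward; lengths in m; the calibration is good to about 2 mm. A picture is of the moment at which its call begins. There is no depth.
- close_job(): hands the job in; it is judged then, once.
The state is a dict: "time_s": time; "joint_positions": joint angles; "dq": joint speeds; "effort": joint torques, N m; "position": TCP position; "eef_rot": TCP orientation; "ft_force": force on the tool from outside, world axes, zero at the start; "wrist_torque": the same for the moment, N m; "finger_gap": finger opening in m; "grip_force": force on a finger pad.
Only numpy, scipy, OpenCV 4.12 (cv2) and the standard library are available. Lean on these libraries where they do the work, as an engineer would, in place of code of your own. Each camera call takes 0.05 s, during which the arm holds its last target. There are 200 camera calls.

## Working session

There is one attempt and no reset: what is moved stays moved. The work goes in short steps, Python scripts to look and compute and a shell command to move; the robot and the scene stay as the last step left them, time stands still between calls to the robot, and variables do not carry over. Pictures are saved under pics/ and viewed, at most 13 in all, crops included, and the job is handed in when it is done.

```bash
ls; mkdir -p pics; python3 - <<'E'
from cell import *
import cv2,numpy as np
s=read_state();print({k:np.round(v,3).tolist() for k,v in s.items()})
for n in("scene","top"):
    c=camera(n);cv2.imwrite(f"pics/{n}0.png",c["pixels"]);print({k:(np.round(v,4).tolist() if not isinstance(v,str) else v) for k,v in c.items() if k!="pixels"})
E
```

```text
pics
{'time_s': 0.0, 'joint_positions': [-1.237, 0.378, 0.08, 1.274, 0.0, 1.461], 'dq': [-0.001, -0.001, -0.002, -0.0, 0.001, 0.001], 'effort': [-0.001, -46.361, 26.987, 0.021, -0.0, 0.0], 'position': [0.247, -0.519, 0.23], 'eef_rot': [[0.903, 0.429, -0.001], [0.429, -0.903, 0.002], [0.0, -0.002, -1.0]], 'ft_force': [0.168, 0.05, 0.882], 'wrist_torque': [0.059, -0.012, -0.035], 'grip_force': 0.0, 'finger_gap': 0.085}
{'vfov': 44.7843, 'cx': 315.5766, 'cy': 210.6973, 'position': [-0.1078, 0.7724, 0.8261], 'orientation': [[-0.768, 0.3643, -0.5267], [-0.6401, -0.4638, 0.6126], [-0.0211, 0.8076, 0.5893]]}
{'vfov': 55.4788, 'cx': 329.0416, 'cy': 202.1893, 'position': [0.3433, 0.0099, 1.2292], 'orientation': [[-0.0223, 0.9835, -0.1794], [-0.9997, -0.0208, 0.01], [0.0061, 0.1796, 0.9837]]}
```

View pics/scene0.png

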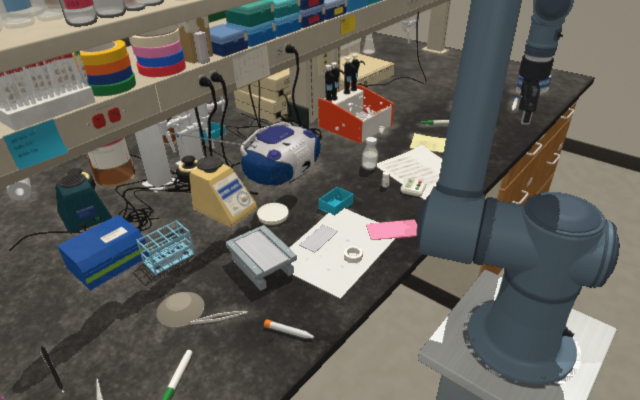

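View pics/top0.png

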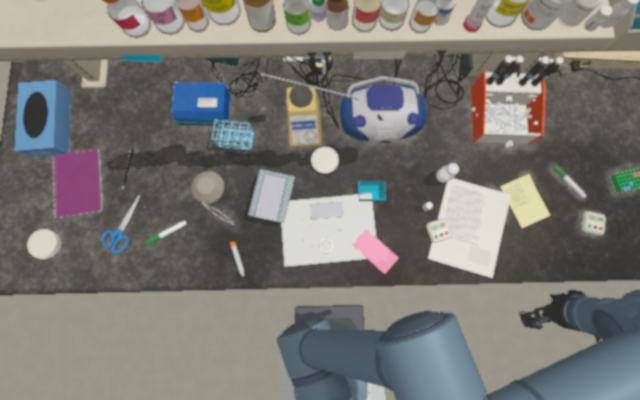

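The scene view shows the stand with its plate at about (262,255), the cyan tray at (336,201) and the tape at (353,254). In the top view the stand is at (272,195) and the tray at (372,190).
There are three plate candidates in the top view:
- **In the stand (272,195):** grey and the larger of the greys, so it fits the description.
- **On the paper (325,209):** grey but smaller, so it's a look-alike.
- **Pink (376,251):** excluded by colour.

Next is an enlarged crop to confirm.

```bash
python3 - <<'E'
import cv2,numpy as np
a=cv2.imread("pics/top0.png")[150:270,235:405];b=cv2.imread("pics/scene0.png")[180:300,215:385]
cv2.imwrite("pics/crop1.png",np.hstack([cv2.resize(a,(400,282),interpolation=cv2.INTER_CUBIC),cv2.resize(b,(400,282),interpolation=cv2.INTER_CUBIC)]))
a=cv2.imread("pics/top0.png")[155:235,235:315];b=cv2.imread("pics/scene0.png")[215:295,220:300]
cv2.imwrite("pics/crop2.png",np.hstack([cv2.resize(x,(400,400),interpolation=cv2.INTER_CUBIC) for x in(a,b)]))
E
```

```text
(no output)
```

View pics/crop1.png

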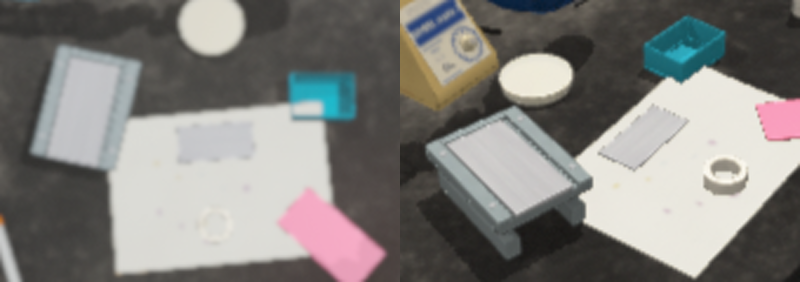

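View pics/crop2.png

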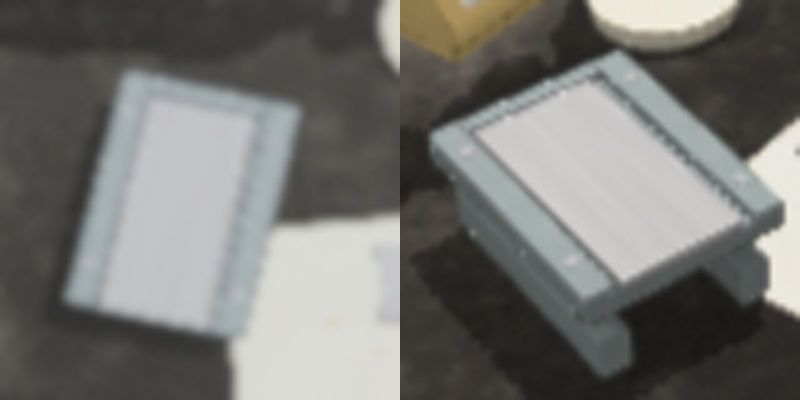

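The crop confirms it: the large grey plate in the stand is the target, with the smaller grey one on the paper at top (325,209). Next I measure by masks, with contours cast on planes.

```bash
cat > h.py <<'E'
import cv2,numpy as np
from cell import *
def rays(c,uv):
    f=200/np.tan(np.radians(c["vfov"])/2); uv=np.asarray(uv,float).reshape(-1,2)
    d=np.c_[(uv[:,0]-c["cx"])/f,-(uv[:,1]-c["cy"])/f,-np.ones(len(uv))]
    return d@np.array(c["orientation"]).T
def cast(c,uv,z):
    d=rays(c,uv);p=np.array(c["position"]);return (p+d*((z-p[2])/d[:,2])[:,None])[:,:2]
def proj(c,P):
    f=200/np.tan(np.radians(c["vfov"])/2)
    q=(np.asarray(P,float).reshape(-1,3)-c["position"])@np.array(c["orientation"])
    return np.c_[c["cx"]-f*q[:,0]/q[:,2],c["cy"]+f*q[:,1]/q[:,2]]
def big(m,roi):
    k=np.zeros_like(m);x0,y0,x1,y1=roi;k[y0:y1,x0:x1]=m[y0:y1,x0:x1]
    cs,_=cv2.findContours(k,cv2.RETR_EXTERNAL,cv2.CHAIN_APPROX_NONE);return max(cs,key=cv2.contourArea)
def rect(c,cnt,z):
    p=cast(c,cnt,z);r=cv2.minAreaRect((p*1000).astype(np.float32));b=cv2.boxPoints(r)
    e=[b[1]-b[0],b[2]-b[1]];l=max(e,key=np.linalg.norm);a=np.arctan2(l[1],l[0])
    a=(a+np.pi/2)%np.pi-np.pi/2
    return np.round(r[0],1),np.round(sorted(r[1]),1),round(float(a),3)
E
python3 - <<'E'
from h import *
roi={"top":((245,160,300,228),(352,175,392,206)),"scene":((222,220,300,292),(310,183,362,216))}
for n in("scene","top"):
    c=camera(n);im=cv2.resize(c["pixels"],None,fx=4,fy=4,interpolation=cv2.INTER_CUBIC);hsv=cv2.cvtColor(im,cv2.COLOR_BGR2HSV)
    def mk(m,r,z,name):
        cnt=big(m,[4*v for v in r]);cnt=(cnt-1.5)/4
        print(n,name,*rect(c,cnt,z))
        return cnt
    H,S,V=cv2.split(hsv); rs,rt=roi[n]
    plate=((S<22)&(V>130)).astype(np.uint8)*255
    plate=cv2.morphologyEx(plate,cv2.MORPH_OPEN,np.ones((7,7)))
    mk(plate,rs,.06,"plate")
    std=((V>110)&(S<70)).astype(np.uint8)*255
    r2=list(rs); 
    mk(std,r2,.06,"stand")
    cy=((S>110)&(H>80)&(H<105)).astype(np.uint8)*255
    t=mk(cy,rt,.034,"tray");
    print("traypoly",cv2.approxPolyDP(t.astype(np.float32),1.2,True).reshape(-1,2).round(1).tolist())
    o=im.copy()
    x0,y0,x1,y1=[4*v for v in rs];print([im[(y0+y1)//2,x].tolist() for x in range(x0,x1,24)])
    x0,y0,x1,y1=rt;cr=c["pixels"][y0:y1,x0:x1];cv2.imwrite(f"pics/t_{n}.png",cv2.resize(cr,(400,300),interpolation=cv2.INTER_CUBIC))
cv2.imwrite("pics/tray.png",np.hstack([cv2.imread("pics/t_top.png"),cv2.imread("pics/t_scene.png")]))
E
```

```text
scene plate [547.8 165.1] [153.6 217.5] -0.23
scene stand [547.1 165.7] [155.7 221.1] -0.222
scene tray [ 587.2 -124.3] [ 91.6 123.7] 1.549
traypoly [[352.6000061035156, 192.89999389648438], [335.3999938964844, 186.60000610351562], [318.6000061035156, 198.10000610351562], [318.3999938964844, 208.10000610351562], [325.3999938964844, 212.10000610351562], [329.8999938964844, 211.60000610351562], [334.1000061035156, 214.10000610351562], [343.3999938964844, 206.89999389648438], [347.3999938964844, 206.89999389648438], [352.3999938964844, 202.89999389648438]]
[[60, 65, 70], [65, 70, 74], [97, 99, 93], [170, 171, 161], [173, 174, 164], [204, 205, 208], [199, 200, 202], [200, 202, 203], [198, 199, 201], [201, 201, 204], [199, 199, 202], [119, 121, 112], [147, 148, 139]]
top plate [569.3 155.4] [165.4 169.3] -0.228
top stand [570.4 156. ] [166.7 171.8] -0.226
top tray [ 595.9 -139.4] [66.  92.2] 1.539
traypoly [[357.3999938964844, 182.10000610351562], [358.1000061035156, 192.89999389648438], [370.3999938964844, 192.10000610351562], [372.1000061035156, 194.10000610351562], [371.3999938964844, 199.60000610351562], [373.8999938964844, 200.60000610351562], [385.3999938964844, 199.10000610351562], [384.3999938964844, 181.39999389648438], [359.1000061035156, 180.60000610351562]]
[[69, 72, 74], [52, 54, 54], [179, 176, 166], [199, 195, 195], [200, 196, 196], [198, 195, 195], [194, 191, 190], [181, 179, 168], [74, 78, 79], [73, 76, 78]]
```

View pics/tray.png

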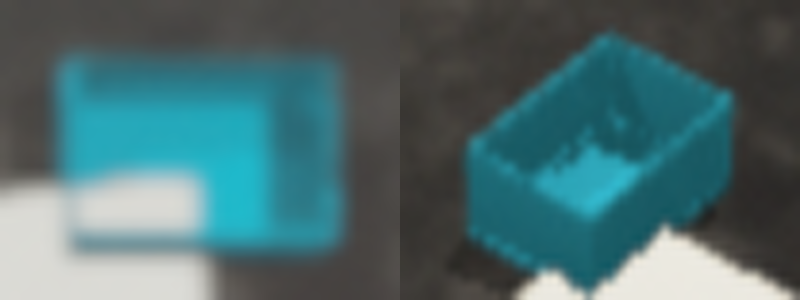

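The tray crop shows clear rim corners in both views; the white patch in the top view is the paper. I cast these corners and use a better plate mask (R−B).

```bash
cat >> h.py <<'E'
def model(p,L,W,z,center,ang):
    pass
E
sed -i '/^def model/,$d' h.py
python3 - <<'E'
from h import *
C={n:camera(n) for n in("scene","top")}
q=lambda L,ox,oy,sx,sy:[(ox+x/sx-.5,oy+y/sy-.5) for x,y in L]
pts={"scene":{"tray":(.034,q([(68,145),(211,33),(333,95),(192,218)],310,183,7.69,9.09)),"stand":(.06,q([(32,132),(218,50),(383,207),(185,303)],220,215,5,5)),"plate":(.06,q([(73,130),(202,75),(345,210),(222,280)],220,215,5,5))},
"top":{"tray":(.034,q([(58,58),(342,58),(343,248),(68,250)],352,175,10,9.68)),"stand":(.06,q([(128,70),(302,103),(242,337),(63,303)],235,155,5,5)),"plate":(.06,q([(148,97),(258,113),(215,333),(98,308)],235,155,5,5))}}
for n,d in pts.items():
    for k,(z,uv) in d.items():
        p=cast(C[n],uv,z)*1000;print(n,k,p.mean(0).round(1),np.linalg.norm(np.roll(p,-1,0)-p,axis=1).round(1),*rect(C[n],uv,z))
for n,th,roi in(("scene",-3,(222,220,300,292)),("top",-8,(250,160,292,226))):
    im=cv2.resize(C[n]["pixels"],None,fx=4,fy=4,interpolation=cv2.INTER_CUBIC).astype(int)
    m=((im[...,2]-im[...,0]>th)&(im.min(2)>140)&(im.min(2)<212)).astype(np.uint8)*255
    m=cv2.morphologyEx(m,cv2.MORPH_OPEN,np.ones((17,17)))
    cnt=(big(m,[4*v for v in roi])-1.5)/4;print(n,"platemask",*rect(C[n],cnt,.06))
E
```

```text
scene tray [ 601.  -142.8] [83.7 58.4 86.1 60.7] [ 601.6 -142.2] [60.7 86.1] 1.567
scene stand [584.  178.2] [108.  153.2 108.6 152.1] [584.3 178.2] [108.6 153.4] -0.252
scene plate [580.7 177.6] [ 73.7 131.   72.  138.2] [580.2 177.2] [ 73.6 138.2] -0.226
top tray [ 597.3 -140.5] [91.8 64.6 88.1 65.2] [ 597.1 -140.3] [65.2 91.8] 1.55
top stand [583.7 178.4] [112.8 153.2 113.4 153.6] [583.7 178.6] [113.3 157.8] -0.251
top plate [577.6 180.9] [ 70.6 142.1  74.5 137.5] [577.3 182. ] [ 74.5 142.1] -0.19
scene platemask [580.  180.8] [ 70.1 140.2] -0.218
top platemask [577.5 182.3] [ 71.  140.4] -0.231
```

```bash
cat >> h.py <<'E'
from scipy.spatial.transform import Rotation as Ro
def need(xyz,yaw):
    s=read_state();R=np.array(s["eef_rot"])
    T=np.array([[np.cos(yaw),np.sin(yaw),0],[np.sin(yaw),-np.cos(yaw),0],[0,0,-1]])
    print("shift cm",(R.T@(np.array(xyz)-s["position"])*100).round(2),"rot",Ro.from_matrix(R.T@T).as_rotvec().round(3))
E
python3 - <<'E'
from h import *
print(grasp_offset)
need([.6034,.1735,.2],np.pi-.25)
E
```

```text
0.0187
shift cm [ 61.94 -47.24   3.13] rot [-0.000e+00 -1.000e-03 -2.448e+00]
```

```bash
python3 -m crank '[[61.94,-47.24,3.13,0,0,-2.448],[61.94,-47.24,3.13,0,0,-2.448],[61.94,-47.24,3.13,0,0,-2.448],[61.94,-47.24,3.13,0,0,-2.448],[61.94,-47.24,3.13,0,0,-2.448],[61.94,-47.24,3.13,0,0,-2.448],[61.94,-47.24,3.13,0,0,-2.448],[61.94,-47.24,3.13,0,0,-2.448],[61.94,-47.24,3.13,0,0,-2.448],[61.94,-47.24,3.13,0,0,-2.448]]' -1
python3 -c "
from h import *
need([.6034,.1735,.09],np.pi-.25)"
```

```text
time_s: 1.55
position: [0.5336, 0.0378, 0.2063]
eef_rot: [[-0.685, 0.729, 0.001], [0.729, 0.685, -0.0], [-0.001, 0.0, -1.0]]
ft_force: [1.0, -1.1, -0.6]
finger_gap: 0.0
grip_force: 0.0
shift cm [ 5.11 14.37 11.63] rot [ 0.     0.001 -0.566]
```

```bash
python3 -m crank '[[5.1,14.4,4,0,0,-0.566],[5.1,14.4,8,0,0,-0.566],[5.1,14.4,11,0,0,-0.566],[5.1,14.4,11,0,0,-0.566],[5.1,14.4,11,0,0,-0.566],[5.1,14.4,11,0,0,-0.566],[5.1,14.4,11,0,0,-0.566]]'
python3 -c "
from h import *
need([.6034,.1735,.066],np.pi-.25)"
```

```text
time_s: 2.42
position: [0.6047, 0.1704, 0.0983]
eef_rot: [[-0.967, 0.256, 0.003], [0.256, 0.967, 0.0], [-0.003, 0.001, -1.0]]
ft_force: [0.3, 0.7, -0.7]
finger_gap: -0.0
grip_force: 0.0
shift cm [0.22 0.27 3.23] rot [ 0.001  0.003 -0.009]
```

```bash
python3 -m crank '[[0.2,0.3,1.5,0,0,0],[0.2,0.3,2.8,0,0,0],[0.2,0.3,3.2,0,0,0],[0.2,0.3,3.2,0,0,0],[0.2,0.3,3.2,0,0,0]]'
python3 -m crank '[[0,0,0.1,0,0,0],[0,0,0.2,0,0,0],[0,0,0.3,0,0,0],[0,0,0.3,0,0,0],[0,0,0.3,0,0,0]]'
```

```text
time_s: 3.05
position: [0.6027, 0.1747, 0.0644]
eef_rot: [[-0.967, 0.254, 0.0], [0.254, 0.967, -0.0], [-0.0, 0.0, -1.0]]
ft_force: [1.1, -0.5, -0.4]
finger_gap: -0.0
grip_force: 0.0
time_s: 3.68
position: [0.6025, 0.1746, 0.0612]
eef_rot: [[-0.967, 0.254, 0.0], [0.254, 0.967, -0.0], [-0.0, -0.0, -1.0]]
ft_force: [1.1, 0.6, -0.5]
finger_gap: 0.0
grip_force: 0.0
```

```bash
python3 -m crank '[[0,0,0.05,0,0,0],[0,0,0.05,0,0,0],[0,0,0.1,0,0,0],[0,0,0.1,0,0,0]]'
python3 -m crank '[[0,0,0.02,0,0,0],[0,0,0.02,0,0,0],[0,0,0.02,0,0,0]]'
python3 -m crank '[[0,0,0.02,0,0,0],[0,0,0.02,0,0,0],[0,0,0.02,0,0,0]]'
```

```text
time_s: 4.18
position: [0.6024, 0.1746, 0.0601]
eef_rot: [[-0.967, 0.254, -0.0], [0.254, 0.967, -0.0], [0.0, -0.0, -1.0]]
ft_force: [0.1, 0.7, -1.0]
finger_gap: 0.0003
grip_force: 0.0
time_s: 4.55
position: [0.6024, 0.1746, 0.0601]
eef_rot: [[-0.967, 0.254, 0.0], [0.254, 0.967, -0.0], [-0.0, -0.0, -1.0]]
ft_force: [-0.5, -0.1, 1.1]
finger_gap: 0.0002
grip_force: 0.5
time_s: 4.92
position: [0.6025, 0.1746, 0.06]
eef_rot: [[-0.967, 0.254, 0.0], [0.254, 0.967, -0.0], [-0.0, -0.0, -1.0]]
ft_force: [-0.5, -0.3, 3.1]
finger_gap: -0.0002
grip_force: 1.5
```

```bash
python3 -m crank '[[0,0,0.03,0,0,0],[0,0,0.03,0,0,0],[0,0,0.03,0,0,0]]'
python3 -m crank '[[0,0,0.02,0,0,0],[0,0,0.02,0,0,0],[0,0,0.02,0,0,0]]'
```

```text
time_s: 5.3
position: [0.6025, 0.1746, 0.0598]
eef_rot: [[-0.967, 0.254, 0.0], [0.254, 0.967, -0.0], [-0.0, -0.0, -1.0]]
ft_force: [-1.8, 0.7, 4.6]
finger_gap: 0.0001
grip_force: 2.5
time_s: 5.68
position: [0.6025, 0.1746, 0.0598]
eef_rot: [[-0.967, 0.254, 0.0], [0.254, 0.967, -0.0], [-0.0, 0.0, -1.0]]
ft_force: [-2.8, -0.5, 5.9]
finger_gap: 0.0
grip_force: 3.0
```

```bash
python3 -m crank '[[0,0,0.04,0,0,0],[0,0,0.04,0,0,0],[0,0,0.04,0,0,0]]'
python3 -m crank '[[0,0,0.02,0,0,0],[0,0,0.02,0,0,0],[0,0,0.02,0,0,0]]'
```

```text
time_s: 6.05
position: [0.6025, 0.1746, 0.0598]
eef_rot: [[-0.967, 0.254, 0.0], [0.254, 0.967, -0.0], [-0.0, 0.0, -1.0]]
ft_force: [-2.3, -0.4, 7.9]
finger_gap: -0.0002
grip_force: 3.9
time_s: 6.42
position: [0.6025, 0.1746, 0.0597]
eef_rot: [[-0.967, 0.254, 0.001], [0.254, 0.967, -0.0], [-0.001, 0.0, -1.0]]
ft_force: [-2.9, -0.6, 9.4]
finger_gap: 0.0003
grip_force: 4.3
```

```bash
python3 -m crank '[[0,0,0.03,0,0,0],[0,0,0.03,0,0,0]]'
python3 -m crank '[[0.1,0,0,0,0,0],[0.3,0,0,0,0,0],[0.5,0,0,0,0,0],[0.7,0,0,0,0,0],[0.9,0,0,0,0,0],[1.0,0,0,0,0,0]]'
```

```text
time_s: 6.68
position: [0.6025, 0.1746, 0.0596]
eef_rot: [[-0.967, 0.254, 0.001], [0.254, 0.967, -0.0], [-0.001, 0.0, -1.0]]
ft_force: [-4.2, -0.3, 10.8]
finger_gap: 0.0002
grip_force: 5.0
time_s: 7.42
position: [0.5956, 0.1773, 0.0598]
eef_rot: [[-0.967, 0.254, 0.006], [0.254, 0.967, 0.0], [-0.005, 0.002, -1.0]]
ft_force: [3.0, -1.5, 5.3]
finger_gap: -0.0005
grip_force: 2.7
```

```bash
python3 -m crank '[[0,0,0.03,0,0,0],[0,0,0.06,0,0,0],[0,0,0.06,0,0,0]]'
python3 - <<'E'
from h import *
for n,th,roi in(("scene",-3,(222,220,300,310)),("top",-8,(245,160,292,245))):
    c=camera(n);cv2.imwrite(f"pics/p_{n}.png",c["pixels"])
    im=cv2.resize(c["pixels"],None,fx=4,fy=4,interpolation=cv2.INTER_CUBIC).astype(int)
    m=((im[...,2]-im[...,0]>th)&(im.min(2)>140)&(im.min(2)<212)).astype(np.uint8)*255
    m=cv2.morphologyEx(m,cv2.MORPH_OPEN,np.ones((9,9)))
    cnt=(big(m,[4*v for v in roi])-1.5)/4;print(n,"platemask",*rect(c,cnt,.06))
a=cv2.imread("pics/p_top.png")[155:235,235:315];b=cv2.imread("pics/p_scene.png")[215:295,220:300]
cv2.imwrite("pics/crop3.png",np.hstack([cv2.resize(x,(400,400),interpolation=cv2.INTER_CUBIC) for x in(a,b)]))
E
```

```text
time_s: 7.8
position: [0.5955, 0.1773, 0.0597]
eef_rot: [[-0.967, 0.254, 0.006], [0.254, 0.967, 0.0], [-0.005, 0.002, -1.0]]
ft_force: [1.9, -0.9, 8.1]
finger_gap: 0.0002
grip_force: 4.3
scene platemask [564.6 184.7] [ 68.7 110.2] -0.224
top platemask [497.7 132.2] [ 32.5 139.6] -0.005
```

View pics/crop3.png

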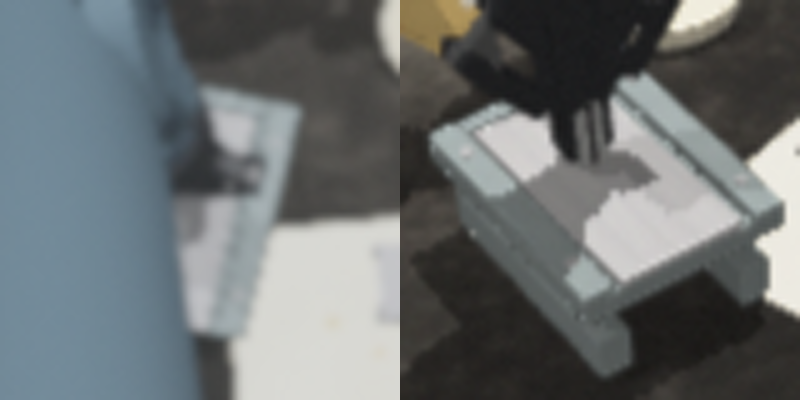

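The plate hasn't moved (front corners still at scene crop (345,210) and (222,280)): the force sagged during the slide and the finger slipped. I'll press a little harder and go in short strokes.

```bash
python3 -m crank '[[0,0,0.03,0,0,0],[0,0,0.06,0,0,0],[0,0,0.06,0,0,0]]'
python3 -m crank '[[0.15,0,0.02,0,0,0],[0.3,0,0.04,0,0,0]]'
```

```text
time_s: 8.28
position: [0.5955, 0.1773, 0.0596]
eef_rot: [[-0.967, 0.254, 0.006], [0.254, 0.967, 0.0], [-0.006, 0.002, -1.0]]
ft_force: [0.4, -2.3, 10.1]
finger_gap: 0.0001
grip_force: 5.6
time_s: 8.52
position: [0.5947, 0.1777, 0.0597]
eef_rot: [[-0.967, 0.255, 0.01], [0.255, 0.967, -0.001], [-0.01, 0.002, -1.0]]
ft_force: [5.8, -2.1, 9.5]
finger_gap: -0.0002
grip_force: 4.8
```

```bash
python3 -m crank '[[0.15,0,0.03,0,0,0],[0.3,0,0.04,0,0,0]]'
python3 -m crank '[[0.2,0,0.01,0,0,0],[0.4,0,0.02,0,0,0]]'
```

```text
time_s: 8.78
position: [0.5925, 0.1786, 0.0596]
eef_rot: [[-0.967, 0.255, 0.011], [0.255, 0.967, -0.0], [-0.011, 0.003, -1.0]]
ft_force: [5.9, -1.9, 10.5]
finger_gap: -0.0
grip_force: 5.1
time_s: 9.02
position: [0.5889, 0.1798, 0.0596]
eef_rot: [[-0.967, 0.255, 0.012], [0.255, 0.967, 0.0], [-0.011, 0.003, -1.0]]
ft_force: [6.3, -1.7, 10.7]
finger_gap: -0.0001
grip_force: 5.3
```

```bash
python3 -m crank '[[0.2,0,0.03,0,0,0],[0.4,0,0.04,0,0,0],[0.6,0,0.04,0,0,0],[0.8,0,0.04,0,0,0]]'
cat > front.py <<'E'
from h import *
c=camera("scene");p0=cv2.imread("pics/scene0.png").astype(int);im=c["pixels"].astype(int)
ux=np.array([np.cos(.25),-np.sin(.25)]);uy=np.array([np.sin(.25),np.cos(.25)]);o=np.array([.5840,.1784])
# profile along stand -x at z=.06 for several y: last plate-coloured sample (R-B>-3, bright)
for y in(-.022,-.014,-.006,.006,.014,.022):
    t=np.arange(-.04,-.16,-.0005);P=o+t[:,None]*ux+y*uy
    uv=proj(c,np.c_[P,np.full(len(t),.0595)]).astype(np.float32)
    r=[]
    for I in(p0,im):
        v=cv2.remap(I.astype(np.float32),uv[:,0].copy(),uv[:,1].copy(),cv2.INTER_LINEAR).reshape(-1,3)
        g=v.min(1); ok=(g>85)&(v[:,2]-v[:,0]>-3); j=np.argmax(~ok & (np.arange(len(t))>0)); r.append(t[j]*1000)
    print(y,r,end=" ")
E
python3 front.py
```

```text
time_s: 9.52
position: [0.5818, 0.182, 0.0596]
eef_rot: [[-0.967, 0.255, 0.013], [0.255, 0.967, 0.001], [-0.012, 0.004, -1.0]]
ft_force: [4.8, -1.7, 11.1]
finger_gap: 0.0002
grip_force: 5.7
-0.022 [np.float64(-78.50000000000004), np.float64(-94.00000000000006)] -0.014 [np.float64(-80.00000000000004), np.float64(-94.00000000000006)] -0.006 [np.float64(-79.00000000000004), np.float64(-93.00000000000006)] 0.006 [np.float64(-80.50000000000004), np.float64(-91.50000000000006)] 0.014 [np.float64(-80.50000000000004), np.float64(-92.00000000000006)] 0.022 [np.float64(-79.50000000000004), np.float64(-92.00000000000006)]
```

The plate is now dragging along, about 13 mm out so far. I continue at this force.

```bash
python3 -m crank '[[0.2,0,0.02,0,0,0],[0.4,0,0.02,0,0,0],[0.6,0,0.02,0,0,0],[0.8,0,0.02,0,0,0],[1.0,0,0.02,0,0,0],[1.2,0,0.02,0,0,0]]'
python3 -m crank '[[0.2,0,0,0,0,0],[0.4,0,0,0,0,0],[0.6,0,0,0,0,0],[0.8,0,0,0,0,0],[1.0,0,0,0,0,0],[1.2,0,0,0,0,0]]'
python3 front.py
```

```text
time_s: 10.32
position: [0.5705, 0.1851, 0.0596]
eef_rot: [[-0.967, 0.255, 0.014], [0.255, 0.967, 0.001], [-0.013, 0.004, -1.0]]
ft_force: [5.9, -2.0, 11.7]
finger_gap: -0.0001
grip_force: 6.0
time_s: 11.08
position: [0.559, 0.1881, 0.0595]
eef_rot: [[-0.967, 0.255, 0.014], [0.255, 0.967, 0.001], [-0.013, 0.004, -1.0]]
ft_force: [6.4, -2.6, 12.0]
finger_gap: 0.0001
grip_force: 6.0
-0.022 [np.float64(-78.50000000000004), np.float64(-157.0000000000001)] -0.014 [np.float64(-80.00000000000004), np.float64(-133.50000000000009)] -0.006 [np.float64(-79.00000000000004), np.float64(-117.50000000000007)] 0.006 [np.float64(-80.50000000000004), np.float64(-115.50000000000007)] 0.014 [np.float64(-80.50000000000004), np.float64(-115.50000000000007)] 0.022 [np.float64(-79.50000000000004), np.float64(-115.50000000000007)]
```

```bash
python3 -m crank '[[0.2,0,0,0,0,0],[0.4,0,0,0,0,0],[0.6,0,0,0,0,0],[0.8,0,0,0,0,0],[1.0,0,0,0,0,0],[1.2,0,0,0,0,0],[1.2,0,0,0,0,0]]'
python3 -m crank '[[0,0,-0.5,0,0,0],[0,0,-2,0,0,0],[-3,0,-6,0,0,0],[-5,0,-10,0,0,0],[-5,0,-14,0,0,0],[-5,0,-18,0,0,0],[-5,0,-18,0,0,0]]' 1
python3 - <<'E'
from h import *
for n,th,roi in(("scene",-3,(222,220,300,310)),("top",-8,(245,160,292,250))):
    c=camera(n);cv2.imwrite(f"pics/q_{n}.png",c["pixels"])
    im=cv2.resize(c["pixels"],None,fx=4,fy=4,interpolation=cv2.INTER_CUBIC).astype(int)
    m=((im[...,2]-im[...,0]>th)&(im.min(2)>140)&(im.min(2)<212)).astype(np.uint8)*255
    m=cv2.morphologyEx(m,cv2.MORPH_OPEN,np.ones((9,9)))
    cnt=(big(m,[4*v for v in roi])-1.5)/4;print(n,"platemask",*rect(c,cnt,.06))
a=cv2.imread("pics/q_top.png")[155:255,225:325];b=cv2.imread("pics/q_scene.png")[215:315,220:320]
cv2.imwrite("pics/crop4.png",np.hstack([cv2.resize(x,(400,400),interpolation=cv2.INTER_CUBIC) for x in(a,b)]))
E
```

```text
time_s: 12.0
position: [0.5472, 0.1913, 0.0595]
eef_rot: [[-0.967, 0.255, 0.013], [0.255, 0.967, 0.001], [-0.013, 0.004, -1.0]]
ft_force: [5.6, -2.2, 12.0]
finger_gap: 0.0004
grip_force: 6.3
time_s: 12.88
position: [0.5904, 0.1787, 0.2394]
eef_rot: [[-0.967, 0.254, 0.006], [0.254, 0.967, 0.001], [-0.005, 0.003, -1.0]]
ft_force: [0.2, -0.2, 0.0]
finger_gap: 0.0853
grip_force: 0.0
scene platemask [529.9 195.9] [ 70.4 144.1] -0.221
top platemask [529.7 195.8] [ 69.2 138.8] -0.231
```

View pics/crop4.png

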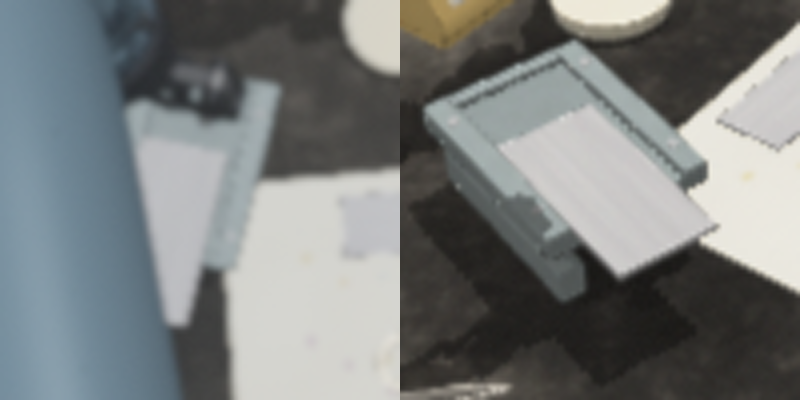

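Scene crop: the plate hangs about 52 mm over the front, flat, and close to the left (+y) rail. I grip 42 mm ahead of its centre, biased slightly toward −y so that closing pulls it away from that rail.

```bash
python3 -c "
from h import *
need([.4873,.2045,.13],np.pi-.235)"
```

```text
shift cm [10.45 -0.03 10.54] rot [-0.    -0.001 -0.022]
```

```bash
python3 -m crank '[[5,0,5,0,0,-0.022],[10.4,0,9,0,0,-0.022],[10.4,0,10.5,0,0,-0.022],[10.4,0,10.5,0,0,-0.022],[10.4,0,10.5,0,0,-0.022],[10.4,0,10.5,0,0,-0.022]]' 1
python3 -c "
from h import *
need([.4873,.2045,.031],np.pi-.235)"
```

```text
time_s: 13.72
position: [0.4904, 0.2048, 0.1318]
eef_rot: [[-0.972, 0.233, 0.003], [0.233, 0.972, 0.001], [-0.003, 0.001, -1.0]]
ft_force: [-0.5, 0.6, 0.7]
finger_gap: 0.085
grip_force: 0.0
shift cm [ 0.32 -0.11 10.08] rot [ 0.001  0.003 -0.   ]
```

```bash
python3 -m crank '[[0.2,0,3,0,0,0],[0.2,-0.1,6,0,0,0],[0.2,-0.1,8,0,0,0],[0.2,-0.1,9,0,0,0],[0.2,-0.1,10,0,0,0],[0.2,-0.1,10,0,0,0],[0.2,-0.1,10,0,0,0]]'
python3 -m crank '[[0,0,0,0,0,0],[0,0,0,0,0,0],[0,0,0,0,0,0],[0,0,0,0,0,0]]' 0.66
python3 -c "
from h import *
need([.4873,.2045,.031],np.pi-.235)
cv2.imwrite('pics/g.png',cv2.resize(camera('scene')['pixels'][200:320,210:350],(700,600),interpolation=cv2.INTER_CUBIC))"
```

```text
time_s: 14.6
position: [0.4868, 0.2043, 0.0312]
eef_rot: [[-0.973, 0.233, 0.001], [0.233, 0.973, 0.0], [-0.001, 0.0, -1.0]]
ft_force: [0.5, -0.1, 0.7]
finger_gap: 0.085
grip_force: 0.0
time_s: 15.1
position: [0.4862, 0.2041, 0.0306]
eef_rot: [[-0.973, 0.233, 0.0], [0.233, 0.973, -0.0], [-0.0, -0.0, -1.0]]
ft_force: [0.8, -0.5, 0.6]
finger_gap: 0.0709
grip_force: 0.0
shift cm [-0.1   0.07 -0.04] rot [-0.  0.  0.]
```

View pics/g.png

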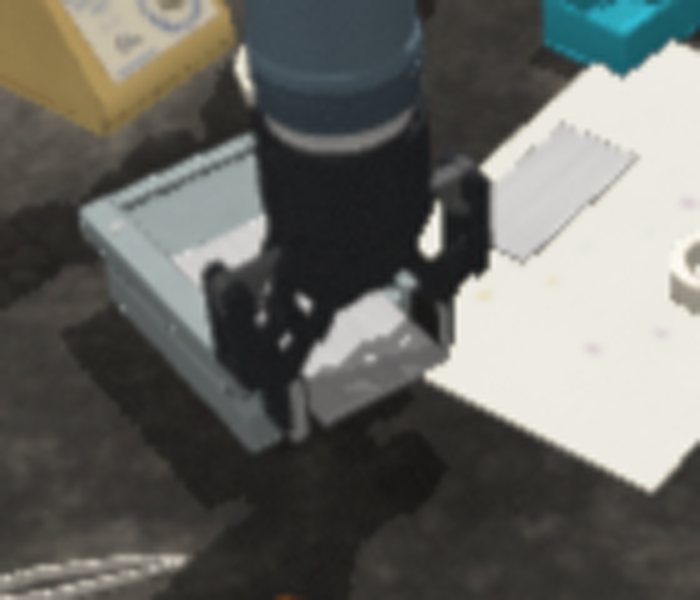

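The fingers straddle the overhang at (295,410) and (440,320) with no contact yet. Closing now.

```bash
python3 -m crank '[[0,0,0,0,0,0],[0,0,0,0,0,0]]' 0.58
python3 -m crank '[[0,0,0,0,0,0],[0,0,0,0,0,0],[0,0,0,0,0,0]]' 0.3
```

```text
time_s: 15.4
position: [0.4862, 0.2042, 0.0307]
eef_rot: [[-0.973, 0.232, 0.0], [0.232, 0.973, 0.0], [-0.0, 0.0, -1.0]]
ft_force: [-0.6, 0.6, 0.6]
finger_gap: 0.0679
grip_force: 13.2
time_s: 15.78
position: [0.4862, 0.2042, 0.0308]
eef_rot: [[-0.973, 0.233, 0.0], [0.233, 0.973, 0.0], [-0.0, 0.0, -1.0]]
ft_force: [-1.3, 0.1, 5.0]
finger_gap: 0.0661
grip_force: 65.5
```

```bash
python3 -m crank '[[0,0,-0.2,0,0,0],[0,0,-0.6,0,0,0],[0,0,-1.5,0,0,0],[0,0,-3,0,0,0],[0,0,-5,0,0,0],[0,0,-7,0,0,0],[0,0,-8,0,0,0],[0,0,-8,0,0,0]]' -1
python3 - <<'E'
from h import *
c=camera("scene");cv2.imwrite("pics/l.png",cv2.resize(c["pixels"][150:290,200:360],(640,560),interpolation=cv2.INTER_CUBIC))
print(np.round(read_state()["wrist_torque"],2))
E
```

```text
time_s: 16.77
position: [0.4869, 0.2043, 0.1116]
eef_rot: [[-0.973, 0.233, 0.002], [0.233, 0.973, 0.0], [-0.002, 0.001, -1.0]]
ft_force: [0.1, -0.6, -3.7]
finger_gap: 0.0661
grip_force: 67.5
[ 0.02  0.17 -0.03]
```

View pics/l.png

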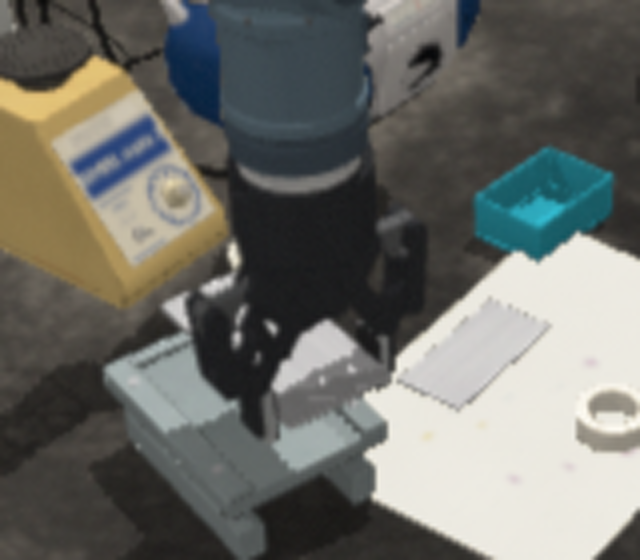

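The plate is held level, with the stand clear below. Next, move over the tray with the plate turned across.

```bash
python3 -c "
from h import *
need([.5997,-.0885,.12],1.558)"
```

```text
shift cm [-17.84 -25.82  -0.92] rot [1.000e-03 0.000e+00 1.349e+00]
```

```bash
python3 -m crank '[[-1,-1,-2,0,0,0.1],[-3,-4,-3,0,0,0.25],[-5,-7,-3,0,0,0.4],[-7,-10,-3,0,0,0.55],[-9,-13,-3,0,0,0.7],[-11,-16,-3,0,0,0.85],[-13,-19,-3,0,0,1.0],[-15,-22,-3,0,0,1.15],[-17,-24.6,-2,0,0,1.28],[-17.8,-25.8,-1,0,0,1.349]]'
python3 -m crank '[[0,0,0,0,0,0],[0,0,0,0,0,0],[0,0,0,0,0,0]]'
python3 - <<'E'
from h import *
need([.5997,-.0885,.012],1.558)
a=camera("scene")["pixels"][130:250,270:430];b=camera("top")["pixels"][130:250,300:460]
cv2.imwrite("pics/m.png",np.hstack([cv2.resize(x,(400,300),interpolation=cv2.INTER_CUBIC) for x in(a,b)]))
E
```

```text
time_s: 18.08
position: [0.5995, -0.09, 0.1192]
eef_rot: [[0.018, 1.0, -0.001], [1.0, -0.018, -0.0], [-0.0, -0.001, -1.0]]
ft_force: [-0.0, 1.1, -2.3]
finger_gap: 0.0662
grip_force: 68.0
time_s: 18.45
position: [0.5991, -0.0873, 0.1209]
eef_rot: [[0.011, 1.0, 0.0], [1.0, -0.011, 0.0], [0.0, 0.0, -1.0]]
ft_force: [-0.1, -0.2, -2.6]
finger_gap: 0.0661
grip_force: 68.0
shift cm [-0.12  0.06 10.89] rot [ 0.    -0.     0.001]
```

View pics/m.png

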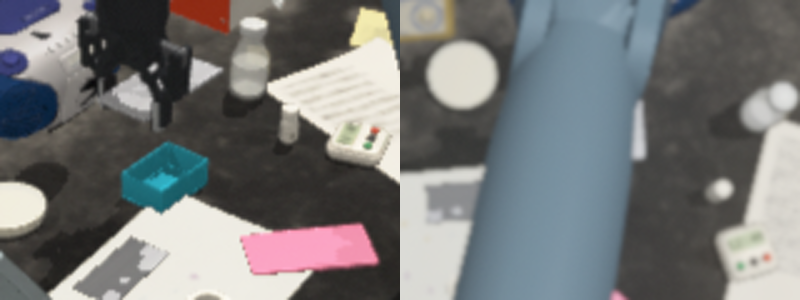

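```bash
python3 -m crank '[[-0.1,0.05,2,0,0,0],[-0.1,0.05,5,0,0,0],[-0.1,0.05,7,0,0,0],[-0.1,0.05,8.5,0,0,0],[-0.1,0.05,9.2,0,0,0],[-0.1,0.05,9.5,0,0,0],[-0.1,0.05,9.5,0,0,0],[-0.1,0.05,9.5,0,0,0]]'
python3 - <<'E'
from h import *
need([.5997,-.0885,.010],1.558)
c=camera("scene");cv2.imwrite("pics/n0.png",c["pixels"]);a=c["pixels"][150:240,280:400]
P=[[.599+dx,-.1315+dy,.0485] for dx in(-.034,.034) for dy in(-.069,.069)]
print(proj(c,P).round(1).tolist())
cv2.imwrite("pics/n.png",cv2.resize(a,(800,600),interpolation=cv2.INTER_CUBIC))
E
```

```text
time_s: 19.55
position: [0.6004, -0.0894, 0.0264]
eef_rot: [[0.013, 1.0, 0.001], [1.0, -0.013, -0.0], [-0.0, 0.001, -1.0]]
ft_force: [0.1, -0.3, -2.9]
finger_gap: 0.0664
grip_force: 68.0
shift cm [ 0.09 -0.07  1.64] rot [ 0.001  0.    -0.   ]
[[357.8, 187.2], [328.1, 209.1], [339.2, 179.4], [309.1, 200.3]]
```

View pics/n.png

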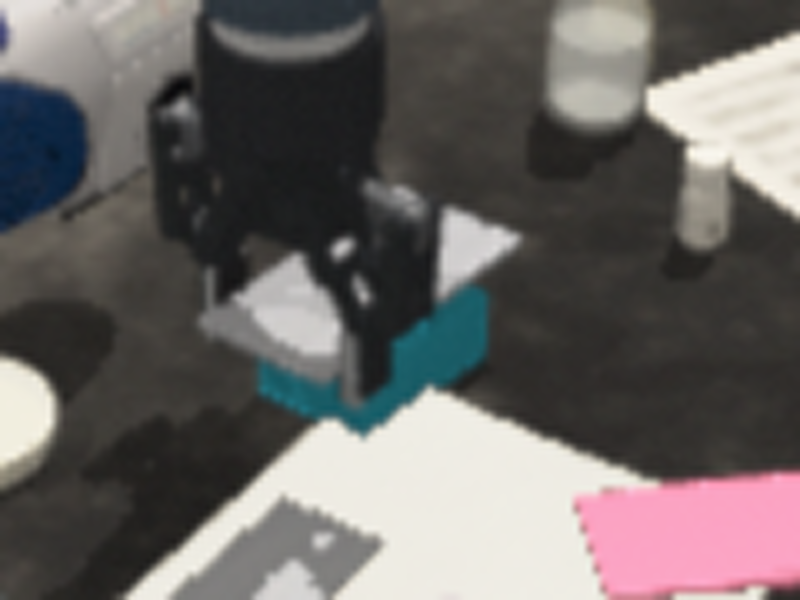

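The plate corners at scene px (357.6,185.5) and (309.8,197.8) match the prediction within about 1 px. Lower it gently.

```bash
python3 -m crank '[[0.1,-0.05,0.4,0,0,0],[0.1,-0.05,0.8,0,0,0],[0.1,-0.05,1.1,0,0,0],[0.1,-0.05,1.3,0,0,0],[0.1,-0.05,1.3,0,0,0],[0.1,-0.05,1.3,0,0,0]]'
python3 -m crank '[[0,0,0.1,0,0,0],[0,0,0.1,0,0,0]]'
python3 -m crank '[[0,0,0.08,0,0,0],[0,0,0.08,0,0,0]]'
```

```text
time_s: 20.35
position: [0.5993, -0.0883, 0.0127]
eef_rot: [[0.013, 1.0, 0.0], [1.0, -0.013, -0.0], [-0.0, 0.0, -1.0]]
ft_force: [-0.0, -0.1, -3.4]
finger_gap: 0.0662
grip_force: 68.0
time_s: 20.6
position: [0.5994, -0.0883, 0.0117]
eef_rot: [[0.013, 1.0, 0.0], [1.0, -0.013, -0.0], [-0.0, 0.0, -1.0]]
ft_force: [-0.3, -0.1, -3.3]
finger_gap: 0.0665
grip_force: 68.0
time_s: 20.85
position: [0.5994, -0.0883, 0.0109]
eef_rot: [[0.013, 1.0, 0.0], [1.0, -0.013, -0.0], [-0.0, 0.0, -1.0]]
ft_force: [0.5, 0.7, -2.7]
finger_gap: 0.0662
grip_force: 68.1
```

```bash
python3 -m crank '[[0,0,0.06,0,0,0],[0,0,0.06,0,0,0]]'
python3 -m crank '[[0,0,0.05,0,0,0],[0,0,0.05,0,0,0]]'
python3 -m crank '[[0,0,0.05,0,0,0],[0,0,0.05,0,0,0]]'
```

```text
time_s: 21.1
position: [0.5994, -0.0883, 0.0103]
eef_rot: [[0.013, 1.0, 0.0], [1.0, -0.013, -0.0], [-0.0, 0.0, -1.0]]
ft_force: [0.3, 0.8, -1.9]
finger_gap: 0.0665
grip_force: 68.1
time_s: 21.35
position: [0.5994, -0.0883, 0.0102]
eef_rot: [[0.013, 1.0, 0.001], [1.0, -0.013, -0.0], [-0.0, 0.001, -1.0]]
ft_force: [-1.3, 0.2, 4.1]
finger_gap: 0.066
grip_force: 68.5
time_s: 21.6
position: [0.5995, -0.0882, 0.0102]
eef_rot: [[0.013, 1.0, 0.001], [1.0, -0.013, -0.0], [-0.0, 0.001, -1.0]]
ft_force: [-2.8, 1.6, 7.6]
finger_gap: 0.0667
grip_force: 68.8
```

Seated. I relax the press a touch, then open gradually.

```bash
python3 -m crank '[[0,0,-0.05,0,0,0],[0,0,-0.05,0,0,0]]' 0.55
python3 -m crank '[[0,0,0,0,0,0],[0,0,0,0,0,0]]' 0.62
python3 -m crank '[[0,0,0,0,0,0],[0,0,0,0,0,0]]' 0.75
python3 -m crank '[[0,0,0,0,0,0],[0,0,0,0,0,0],[0,0,0,0,0,0]]' 1
```

```text
time_s: 21.85
position: [0.5995, -0.0883, 0.0102]
eef_rot: [[0.013, 1.0, 0.001], [1.0, -0.013, -0.0], [-0.0, 0.001, -1.0]]
ft_force: [-2.5, 1.5, 5.9]
finger_gap: 0.0666
grip_force: 68.6
time_s: 22.1
position: [0.5993, -0.0884, 0.0094]
eef_rot: [[0.013, 1.0, 0.0], [1.0, -0.013, -0.0], [-0.0, 0.0, -1.0]]
ft_force: [-0.8, -0.6, 0.3]
finger_gap: 0.069
grip_force: 0.0
time_s: 22.35
position: [0.5992, -0.0883, 0.0095]
eef_rot: [[0.013, 1.0, -0.0], [1.0, -0.013, -0.0], [-0.0, -0.0, -1.0]]
ft_force: [-0.8, 0.1, -0.0]
finger_gap: 0.0751
grip_force: 0.0
time_s: 22.72
position: [0.5992, -0.0882, 0.0097]
eef_rot: [[0.013, 1.0, 0.0], [1.0, -0.013, -0.0], [-0.0, 0.0, -1.0]]
ft_force: [0.8, -1.0, -0.4]
finger_gap: 0.0852
grip_force: 0.0
```

Retreat straight up, then aside, and check.

```bash
python3 -m crank '[[0,0,-1,0,0,0],[0,0,-3,0,0,0],[0,0,-6,0,0,0],[0,0,-10,0,0,0],[0,0,-14,0,0,0],[4,0,-18,0,0,0],[9,0,-18,0,0,0],[14,0,-18,0,0,0],[18,0,-18,0,0,0],[18,0,-18,0,0,0]]'
python3 - <<'E'
from h import *
s=camera("scene");t=camera("top")
for c,n,th,roi in((s,"scene",-3,(295,165,375,220)),(t,"top",-8,(345,168,410,206))):
    im=cv2.resize(c["pixels"],None,fx=4,fy=4,interpolation=cv2.INTER_CUBIC).astype(int)
    m=((im[...,2]-im[...,0]>th)&(im.min(2)>130)&(im.min(2)<208)).astype(np.uint8)*255
    m=cv2.morphologyEx(m,cv2.MORPH_OPEN,np.ones((13,13)))
    cnt=(big(m,[4*v for v in roi])-1.5)/4;print(n,*rect(c,cnt,.039))
cv2.imwrite("pics/z.png",np.hstack([cv2.resize(x,(400,300),interpolation=cv2.INTER_CUBIC) for x in(s["pixels"][160:235,290:390],t["pixels"][155:230,325:425])]))
E
```

```text
time_s: 23.98
position: [0.6014, 0.0945, 0.1905]
eef_rot: [[0.009, 1.0, 0.001], [1.0, -0.009, 0.0], [0.0, 0.001, -1.0]]
ft_force: [0.5, -0.5, 0.3]
finger_gap: 0.0852
grip_force: 0.0
scene [ 600.2 -132.7] [ 70.2 140.4] 1.56
top [ 595.1 -132. ] [ 79.4 142.7] 1.55
```

View pics/z.png

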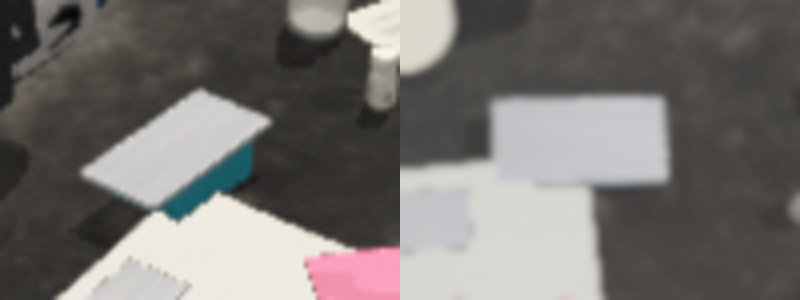

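The plate lies flat and square over the tray; the scene view puts it about 1 mm off the tray centre across the width, where the margin is 7 mm. Handing in.

```bash
python3 -c "
from cell import *
print(close_job())"
```

```text
the job is handed in; nothing more can be done
None
```

The plate was slid out about 52 mm, gripped, lifted and laid flat over the whole tray opening, about 1 mm off centre across its width by the scene camera; I let go and handed the job in at about 24 s, and no verdict was returned.

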